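# Cover and lock a loaded laser tray

### The job

The laser tray is loaded: close it up. Take the long ribbed cover from its parking rack, slide it nose first into the tray's guides from their open end until it is fully home against the end stop, then swing the hold-down bar over and fully down across the cover's tail behind the rib, and let go. Leave the short cover, the cleaner bottle and the carton where they are.

Things in the scene. Friction and masses are not known exactly. Their poses are not given: they have to be found in the camera images.
- tray: Fixed aluminium work tray on a grey perforated plate 200 x 130, tray 190 long (x), 86 wide, 54 high; white coupons in its pocket. Origin: centre of the underside on the bench; +x = the direction in which the cover slides in. Cover home: its centre at x = 0, y = 0, underside at height 42, nose at x = +80 against the end stop (rises to 54), rib at x = -52.
- tray_mouth (a point): Middle of the guides' open end, at floor height: x = -35, height 42 in the tray's frame. A flat sill 86 wide, flush with it, runs 60 mm out from it (-x). Guides: 62.5 between side walls, 115 long. Lips overhead from height 49.6 to 54 leave a gap of 46: the cover cannot go in from above. Walls and lips flare for 10 to 15 mm before the mouth.
- clamp (a joint): Hold-down bar of dark steel, hinged on the tray's +y side (hinge axis along the tray's x). 0 = lying level across the cover's tail, fully down; grows as it opens; 1.57 = upright; starts near 2 (leaning outward to +y). It stays where it is left (about 2 N at its end moves it)..
- clamp_hinge (a point): Hinge axis of the bar: 70 mm before the tray's origin, 50 to its +y side, 54.5 above the bench. The bar is 14 wide (along the tray's x) and 10 thick, 92 from hinge to end.
- clamp_tip (a point): Top of the small black pad at the bar's free end, 84 mm from the hinge along the bar and 13 above the bar's centre line when the bar is down: press it down here.
- rack: Fixed white parking rack, 110 deep (x), 94 wide, 72 high, open only at its front (-x side, towards the robot). Origin: centre of the underside. Floor 20 above the bench, roof from 68 to 72, inner width 74. The cover lies on the floor, nose out: about 60 mm stands out in front, the rib is under the roof. Draw it straight out along -x by about 105 mm before lifting.
- cover_center (a point): The long cover: bare steel plate 160 long (x), 60 wide, 6 thick, 0.15 to 0.27 kg. This point: middle of the plate, half-way up its thickness. +x points to the nose, the plain end, which enters the tray first. The nose end can be gripped across its 60 mm width.
- cover_rib (a point): Centre of the cover's upright grip rib, 52 mm from the plate's centre towards the tail; 10 thick along the cover's x, 52 wide across it, 30 high above the plate's top (the point lies 15 above that top, 21 above the underside). The plate extends 23 mm behind the rib. The rib is wider than the gap between the tray's lips and stays outside the mouth.
- cover_nose (a point): Middle of the cover's nose edge, 80 mm from the plate's centre, half-way up the plate.
- short_cover: Bystander: a similar ribbed cover, but only 95 mm long, loose on the bench. Origin at the centre of its underside.
- cleaner: Bystander: white bottle, 56 diameter, 150 high. Origin at its underside.
- carton: Bystander: white box 100 x 70 x 50. Origin at its underside.
Not all that is in view belongs to the job. Leave any brown or purple look-alike of the part that bears cover_center alone.

How it is judged:
By the outcome, as a careful person would: the job done as asked, in the order asked, and still so for the second after the job is handed in, with the robot touching nothing.
It also fails if it takes over 72 s, if anything falls off the work surface, if the arm or the gripper's body presses on something with over 40 N, if the wrist force passes 120 N, or if a joint passes its speed limit or range.

### The arm

A 6-joint arm with a two-finger parallel gripper is mounted at the origin on the work surface. World frame = base frame: x ahead of the robot, y to its left, z up, the work surface at z = 0. Lengths are in mm, angles in rad, forces in N, time in s.
With the tool pointing down it reaches from about 300 to 775 mm from the base axis. Payload 14.6 kg.
Tool frame: the origin (TCP) lies on the centre line of the jaws, within the pads' length; the fingertips stand 22 mm ahead of it and the grasp point (between the pads) lies 3 mm ahead of it (manip.tcp_to_tips is the distance from the TCP to the fingertips, in mm); z points along the fingers, y is the direction in which the jaws open and shut (so a half turn about z gives the same grasp; the last joint's range is limited). The gripper opens to 94 mm and grips with 3 to 60 N. Pads are 16 mm wide; open, the fingers measure 119 mm over their backs; the gripper's body (75 mm by 177 mm) begins 78 mm behind the grasp point.
Start: joints at [-1.212, 0.3, 1.521, -0, 1.321, -0.067], TCP at [227.169, -500.883, 227.446] pointing down, gripper open.
Joint ranges: [-3.03, 3.03], [-0.79, 2.21], [0.23, 2.52], [-1.04, 4.18], [0, 3.07], [-2.55, 2.55]. Speed limits (rad/s): [2.22, 2.22, 2.57, 3.14, 3.14, 3.14].

### API

Orientations are given as [roll, pitch, yaw] about the fixed x, y, z axes, in that order (R = Rz(yaw) Ry(pitch) Rx(roll)).
In Python, from cell import manip, vision, workorder gives the robot as it stands.
- The arm moves only by the tool carry_out, never from a script. Its argument "deltas" is a list of rows, each a list of 3 entries, a list of its own where there are three numbers: the shift along the tool's x, y, z in cm, then the turn about the tool's z in degrees, then the opening, from 0 (shut) to 1 (fully open). A call has 1 to 20 rows; each row shifts and turns the commanded pose from where the row before left it, along the tool's axes as they then stand; what a row does not reach is not made up. A row lasts 1/12 s, in which the tool goes at most 41.7 mm and 7.16 degrees, less where a joint would pass 70% of its speed; a pose out of reach is approached as far as the arm can. A call with a gripper value outside its range is refused whole. The fingers move at their own pace and stop on an object; "grip_force" is the grip in N (left out, the last holds). Time passes only in rows, so rows that do not move let the fingers close. It gives the time, the measured TCP pose, the force and the opening at its end, in the units of the state.
- manip.read_state(): the state, without advancing time (a new reading comes with each control period).
- vision.camera(name): name is "scene" or "top" or "wrist"; returns (picture, depth): 420x560x3 uint8, red, green, blue; 420x560 float32, mm along the optical axis (not along the pixel's ray), 0 where there is no reading.
- vision.calibration(name): a dict with "mtx" (3x3 intrinsics, pixels), "eye" and "orientation" of the camera in the world. Camera axes: x right, y down, z forward; pixel columns grow to the right and rows downward; lengths in mm; the calibration is good to about 2 mm. The wrist camera is an equidistant fisheye: a pixel r from the principal point sees the ray r / f radians off the axis. A picture is of the moment at which its call begins: read the wrist's pose just before it. calibration takes no time and is no camera call; for the wrist camera it gives the pose at the moment of the call.
- workorder.sign_off(): hands the job in, once; it reports no verdict.
The state is a dict: "clock": time; "joints": joint angles; "qd": joint speeds; "effort": joint torques, N m; "eef_pos": TCP position; "eef_rot": TCP orientation; "wrist_force": force on the tool from outside, world axes, zero at the start; "moment": the same for the moment, N m; "finger_gap": finger opening in mm.
Only numpy, scipy, OpenCV 4.12 (cv2) and the standard library are available. Lean on these libraries where they do the work, as an engineer would, in place of code of your own. Each camera call takes 0.05 s, during which the arm holds its last target.

## Working session

There is one attempt and no reset: what is moved stays moved. The work goes in short steps, Python scripts to look and compute and a tool call to move; the robot and the scene stay as the last step left them, time stands still between calls to the robot, and variables do not carry over. Pictures are saved under pics/ and viewed, and the job is handed in when it is done.

Besides the shell and the picture viewer there is one more tool, called after "Request:" as name(argument=value, ...) on one line, values as JSON. carry_out: Moves the arm, as the interface text tells. Its arguments: {"type":"object","properties":{"deltas":{"type":"array","items":{"type":"array"}},"grip_force":{"type":"number"}},"required":["deltas"]}

```bash
ls; mkdir -p pics; python3 - <<'E'
from cell import manip, vision, workorder
import cv2,numpy as np
s=manip.read_state(); print(s)
for n in ("scene","top","wrist"):
    p,d=vision.camera(n); c=vision.calibration(n); print(n,c)
    cv2.imwrite(f"pics/{n}0.png",p[:,:,::-1]); np.savez(f"{n}0.npz",p=p,d=d,mtx=c["mtx"],eye=c["eye"],R=np.array(c["orientation"]))
E
```

```text
pics
{'clock': 0.0, 'joints': array([-1.21159338e+00,  3.00480163e-01,  1.52156271e+00, -1.16273460e-05,
        1.32070746e+00, -6.66302598e-02]), 'qd': array([ 3.16746291e-04, -1.48799452e-04, -2.19154018e-03,  7.17582553e-05,
        1.58085273e-03, -3.84567117e-05]), 'effort': array([ 9.02456650e-04, -5.31800187e+01, -3.52731121e+01,  7.08153960e-02,
        2.45103403e-02, -1.09501605e-04]), 'eef_pos': array([ 227.09159056, -500.67339278,  226.88912001]), 'eef_rot': array([-3.14043680e+00, -6.58415733e-05,  4.25836048e-01]), 'wrist_force': array([ 0.62664219, -0.72279296, -0.22771381]), 'moment': array([0.01318624, 0.00935212, 0.03250029]), 'finger_gap': 93.97678580649642}
scene {'mtx': array([[481.78794962,   0.        , 272.0694214 ],
       [  0.        , 481.78794962, 204.54189479],
       [  0.        ,   0.        ,   1.        ]]), 'eye': array([1198.92261309, -747.88711213,  963.98674692]), 'orientation': array([-2.25095899,  0.0026059 ,  0.67836476])}
top {'mtx': array([[458.14760478,   0.        , 278.77285128],
       [  0.        , 458.14760478, 205.92544967],
       [  0.        ,   0.        ,   1.        ]]), 'eye': array([ 372.32359513,   79.9635581 , 1626.2001915 ]), 'orientation': array([-3.05647421,  0.02270429, -1.57329364])}
wrist {'mtx': array([[325.1922621 ,   0.        , 276.93115357],
       [  0.        , 325.1922621 , 215.78620514],
       [  0.        ,   0.        ,   1.        ]]), 'eye': array([ 292.68914584, -471.94248712,  385.02597898]), 'orientation': array([ 2.89077088e+00,  1.35165498e-03, -1.14437987e+00])}
```

View pics/scene0.png

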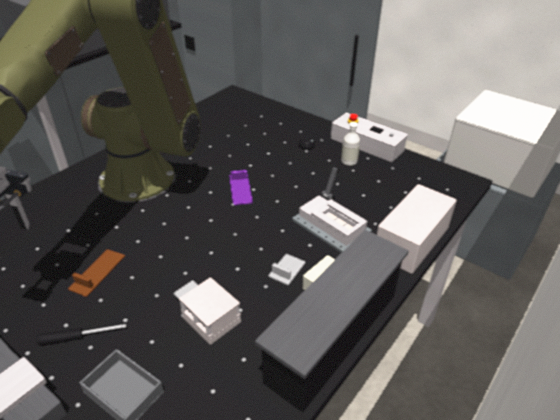

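View pics/top0.png

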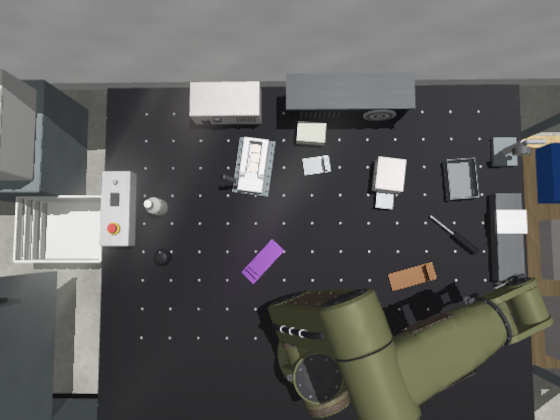

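View pics/wrist0.png

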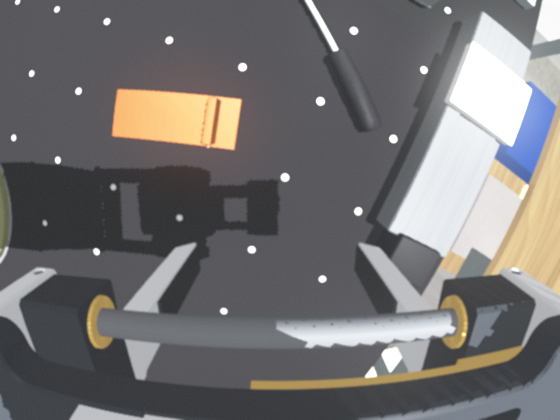

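Look-alikes: the plate sticking out of the white rack at top px (385,201), the short cover at (316,165), the brown one at (412,276) and the purple one at (263,261). By the description the target is the one in the rack. Next I'll measure it and the tray, with close crops.

```bash
cat > h.py <<'E'
import numpy as np,cv2
from scipy.spatial.transform import Rotation as Ro
def load(n):
    z=np.load(n); return z["p"],z["d"],z["mtx"],z["eye"],Ro.from_euler("xyz",z["R"]).as_matrix()
def cloud(n):
    p,d,K,e,R=load(n); v,u=np.mgrid[:420,:560]
    X=np.stack([(u-K[0,2])/K[0,0]*d,(v-K[1,2])/K[1,1]*d,d],-1)
    return p,d,X@R.T+e
E
python3 - <<'E'
from h import *
for n in("top0","scene0"):
    p,d,W=cloud(n+".npz")
    for nm,(a,b) in dict(rack=((385,175),0) ,).items(): pass
    if n=="top0":
        for (u,v) in [(390,175),(385,200),(255,165),(316,165),(263,261),(412,276),(310,230),(230,181),(155,207),(310,133)]: print(n,u,v,W[v,u].round(0))
        for nm,(x0,y0,s) in dict(rack=(350,135,80),tray=(210,120,90)).items():
            cv2.imwrite(f"pics/top_{nm}.png",cv2.resize(p[y0:y0+s,x0:x0+s,::-1],(720,720),interpolation=cv2.INTER_CUBIC))
    else:
        for nm,(x0,y0,s) in dict(rack=(160,240,110),tray=(280,150,110)).items():
            cv2.imwrite(f"pics/sc_{nm}.png",cv2.resize(p[y0:y0+s,x0:x0+s,::-1],(600,600),interpolation=cv2.INTER_CUBIC))
E
cd pics; python3 -c "
import cv2,numpy as np
f=lambda n:cv2.resize(cv2.imread(n),(400,400))
cv2.imwrite('m1.png',np.vstack([np.hstack([f('top_rack.png'),f('top_tray.png')])[:300*2]]))
cv2.imwrite('m2.png',np.hstack([f('sc_rack.png'),f('sc_tray.png')]))"
```

```text
top0 390 175 [ 608. -263.   76.]
top0 385 200 [ 528. -254.   32.]
top0 255 165 [655. 200.  25.]
top0 316 165 [656. -17.  10.]
top0 263 261 [316. 173.   3.]
top0 412 276 [ 264. -347.    6.]
top0 310 230 [425.   6.  -1.]
top0 230 181 [601. 291.   2.]
top0 155 207 [501. 530. 104.]
top0 310 133 [764.   5.  44.]
```

View pics/m1.png

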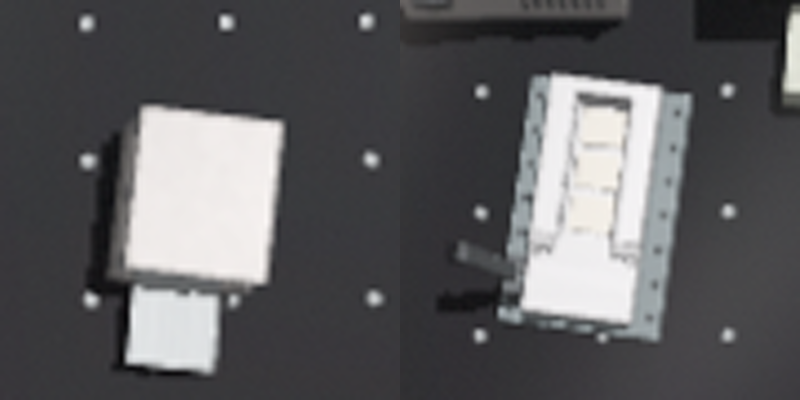

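View pics/m2.png

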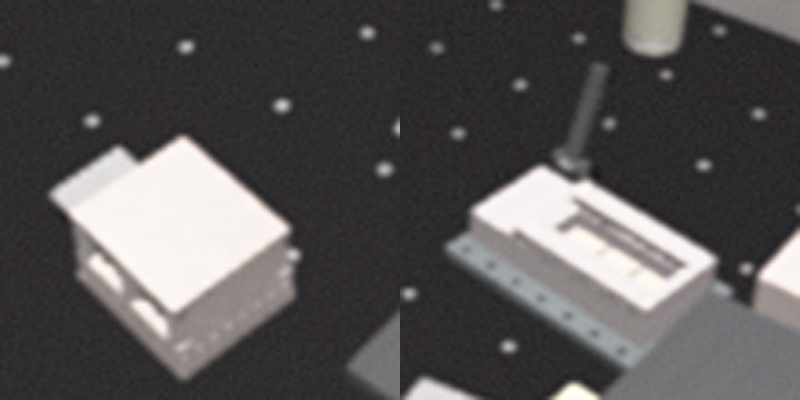

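The crops confirm it: bare grey plate, ribless end out of the rack's front (top px ~384,200). The tray's mouth faces the robot and its bar leans to +y (px ~228,182).

```bash
python3 - <<'E'
from h import *
p,d,W=cloud("top0.npz"); _,_,K,e,R=load("top0.npz")
g=p.astype(int).min(2)
def fit(name,box,zlo,zhi,zt,thr):
    u0,v0,u1,v1=box; m=np.zeros(g.shape,bool); m[v0:v1,u0:u1]=True
    m&=(W[...,2]>zlo)&(W[...,2]<zhi)&(g>thr)
    n,l,st,_=cv2.connectedComponentsWithStats(m.astype(np.uint8)); 
    k=1+np.argmax(st[1:,4]); m=l==k
    c=max(cv2.findContours(m.astype(np.uint8),cv2.RETR_EXTERNAL,cv2.CHAIN_APPROX_NONE)[0],key=len)[:,0,:].astype(float)
    ray=np.stack([(c[:,0]-K[0,2])/K[0,0],(c[:,1]-K[1,2])/K[1,1],np.ones(len(c))],1)@R.T
    P=e+ray*((zt-e[2])/ray[:,2])[:,None]
    r=cv2.minAreaRect(P[:,:2].astype(np.float32)); print(name,m.sum(),np.median(W[m],0).round(1),r, cv2.boxPoints(r).round(0).tolist())
fit("roof",(360,145,420,205),62,90,72,100)
fit("nose",(360,185,410,220),15,45,26,90)
fit("tray",(230,130,280,205),35,70,54,150)
fit("plate",(225,130,285,205),-8,70,4,80)
E
```

```text
roof 891 [ 615.7 -264.7   71.5] ((615.7747192382812, -264.0235595703125), (94.92842864990234, 110.33499145507812), 82.47180938720703) [[555.0, -304.0], [664.0, -318.0], [677.0, -224.0], [567.0, -210.0]]
nose 350 [ 537.  -252.7   25.2] ((533.8392333984375, -256.98040771484375), (94.3770523071289, 66.78221130371094), 82.47234344482422) [[495.0, -299.0], [561.0, -308.0], [573.0, -215.0], [507.0, -206.0]]
tray 910 [632.6 212.5  48.6] ((653.8236083984375, 206.94500732421875), (87.22348022460938, 186.99241638183594), 82.4817886352539) [[555.0, 176.0], [741.0, 151.0], [752.0, 238.0], [567.0, 262.0]]
plate 2059 [652.3 203.   31.1] ((654.1425170898438, 206.40438842773438), (132.8656768798828, 212.36106872558594), 82.32317352294922) [[540.0, 155.0], [750.0, 126.0], [768.0, 258.0], [558.0, 286.0]]
```

Request:
carry_out(deltas=[[[0, 0, 0], 6.4, 1], [[0, 0, 0], 6.4, 1], [[0, 0, 0], 6.4, 1], [[0, 0, 0], 6.4, 1], [[0, 0, 0], 6.4, 1], [[1.7, -2.8, 0], 0, 1], [[1.8, -2.9, 0], 0, 1], [[1.8, -2.9, 0], 0, 1], [[1.8, -2.9, 0], 0, 1], [[1.8, -2.9, 0], 0, 1], [[1.8, -2.9, 0], 0, 1], [[1.8, -2.9, 0], 0, 1], [[1.8, -2.9, 0], 0, 1], [[1.8, -2.9, 0], 0, 1], [[1.7, -2.8, 0], 0, 1], [[0, 0, 0], 0, 1], [[0, 0, 0], 0, 1]], grip_force=60)

```text
clock: 1.57
eef_pos: [442.2, -237.9, 227.2]
eef_rot: [-3.141, 0.0, -0.13]
wrist_force: [-0.4, 0.8, -0.7]
finger_gap: 94.1
```

```bash
cat > snap.py <<'E'
import sys,cv2,numpy as np
from cell import manip, vision
n,tag=sys.argv[1:3]
s=manip.read_state(); c=vision.calibration(n); p,d=vision.camera(n)
np.savez(f"{tag}.npz",p=p,d=d,mtx=c["mtx"],eye=c["eye"],R=np.array(c["orientation"]),tcp=s["eef_pos"],rot=s["eef_rot"])
cv2.imwrite(f"pics/{tag}.png",p[:,:,::-1])
print(s["clock"],s["eef_pos"].round(1),np.degrees(s["eef_rot"]).round(2),s["joints"].round(3),s["wrist_force"].round(1),round(s["finger_gap"],1))
E
python3 snap.py wrist w1
```

```text
1.5667 [ 442.2 -237.9  227.2] [-1.7999e+02  3.0000e-02 -7.4500e+00] [-0.566  0.194  1.654 -0.     1.295  1.134] [-0.4  0.8 -0.7] 94.1
```

View pics/w1.png

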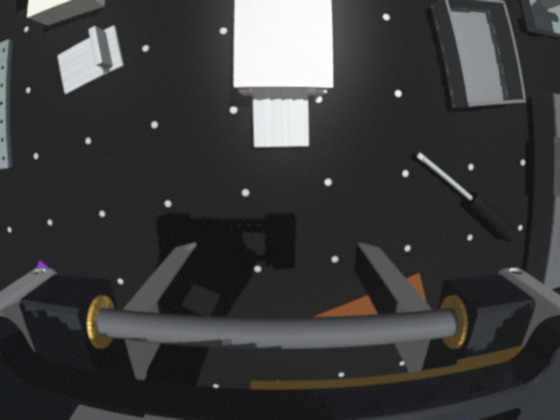

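```bash
cat >> h.py <<'E'
def fish(n,uv,z):
    p,d,K,e,R=load(n); uv=np.atleast_2d(uv).astype(float)
    q=(uv-[K[0,2],K[1,2]])/K[0,0]; r=np.hypot(*q.T); s=np.where(r>0,np.sin(r)/np.maximum(r,1e-9),1)
    ray=np.c_[q*s[:,None],np.cos(r)]@R.T
    return e+ray*((z-e[2])/ray[:,2])[:,None]
def unproj(n,uv,z):
    p,d,K,e,R=load(n); uv=np.atleast_2d(uv).astype(float)
    ray=np.c_[(uv-[K[0,2],K[1,2]])/K[0,0],np.ones(len(uv))]@R.T
    return e+ray*((z-e[2])/ray[:,2])[:,None]
E
python3 - <<'E'
from h import *
p,d,K,e,R=load("w1.npz")
x0,y0,s=225,70,115
cv2.imwrite("pics/w1c.png",cv2.resize(p[y0:y0+s,x0:x0+s,::-1],(575,575),interpolation=cv2.INTER_CUBIC))
uv=[(254,147),(309,146),(253,97),(307,94),(236,93),(332,88)]
for z,k in ((26,slice(0,4)),(72,slice(4,6))):
    P=fish("w1.npz",uv,z)[k]; print(P.round(1)); print(np.degrees(np.arctan2(*(P[0]-P[1])[:2][::-1])),np.linalg.norm(P[0]-P[1]))
print([d[v,u] for u,v in [(280,130),(280,60),(340,180)]])
E
```

```text
[[ 502.8 -221.    26. ]
 [ 496.2 -281.1   26. ]
 [ 557.9 -227.3   26. ]
 [ 553.8 -286.1   26. ]]
83.75306613176427 60.492994349513346
[[ 558.7 -214.4   72. ]
 [ 552.2 -306.    72. ]]
85.99125188304845 91.84473720079153
[np.float32(346.7359), np.float32(285.08624), np.float32(386.77563)]
```

View pics/w1c.png

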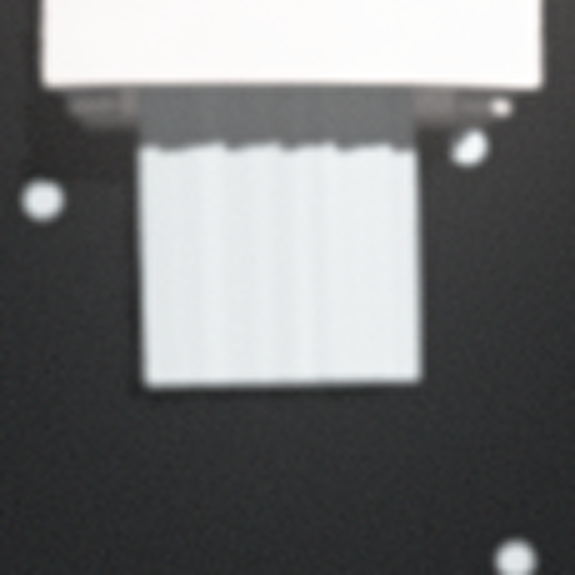

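Request:
carry_out(deltas=[[[0, 0, 0], -1.2, 1], [[2.4, 0.2, 1.5], 0, 1], [[2.4, 0.2, 2.5], 0, 1], [[2.4, 0.2, 2.5], 0, 1], [[2.24, 0.08, 2.5], 0, 1], [[0, 0, 2.5], 0, 1], [[0, 0, 2.5], 0, 1], [[0, 0, 2.0], 0, 1], [[0, 0, 1.5], 0, 1], [[0, 0, 0.97], 0, 1], [[0, 0, 0], 0, 1], [[0, 0, 0], 0, 1]])

```text
clock: 2.62
eef_pos: [534.5, -257.0, 43.1]
eef_rot: [3.142, 0.0, -0.112]
wrist_force: [0.3, -0.1, 1.2]
finger_gap: 93.9
```

```bash
python3 snap.py wrist w2
```

```text
2.6167 [ 534.5 -257.    43.1] [180.     0.    -6.43] [-0.51   0.601  1.549 -0.     0.991  1.173] [ 0.3 -0.1  1.2] 93.9
```

View pics/w2.png

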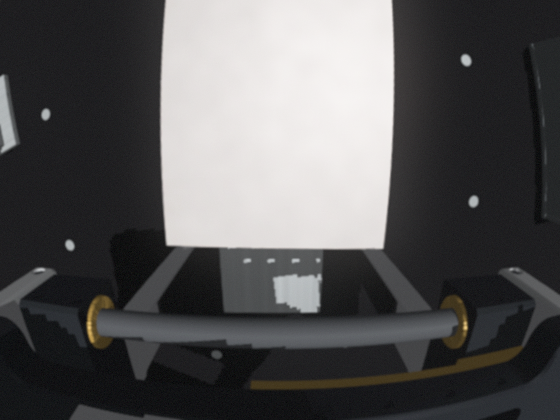

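Request:
carry_out(deltas=[[[0, 0, 0.05], 0, 0.6], [[0, 0, 0], 0, 0.5], [[0, 0, 0], 0, 0.5], [[0, 0, 0], 0, 0.5], [[0, 0, 0], 0, 0.5], [[0, 0, 0], 0, 0.5], [[0, 0, 0], 0, 0.5], [[0, 0, 0], 0, 0.5]], grip_force=60)

```text
clock: 3.33
eef_pos: [534.8, -256.2, 42.4]
eef_rot: [-3.141, 0.0, -0.112]
wrist_force: [-0.8, 0.3, 2.5]
finger_gap: 58.2
```

Request:
carry_out(deltas=[[[-0.5, 0, 0], 0, 0.5], [[-1, 0, 0], 0, 0.5], [[-1.5, 0, 0], 0, 0.5], [[-1.5, 0, 0], 0, 0.5], [[-1.0, 0, 0], 0, 0.5], [[-0.5, 0, 0], 0, 0.5], [[0, 0, 0], 0, 0.5]])

```text
clock: 3.92
eef_pos: [474.3, -249.5, 42.2]
eef_rot: [-3.141, 0.001, -0.112]
wrist_force: [-1.3, -0.1, -1.1]
finger_gap: 59.0
```

```bash
python3 snap.py wrist w3
```

```text
3.9167 [ 474.3 -249.5   42.2] [-1.7999e+02  4.0000e-02 -6.4300e+00] [-0.553  0.499  1.721 -0.     0.923  1.13 ] [-1.3 -0.1 -1.1] 59.0
```

View pics/w3.png

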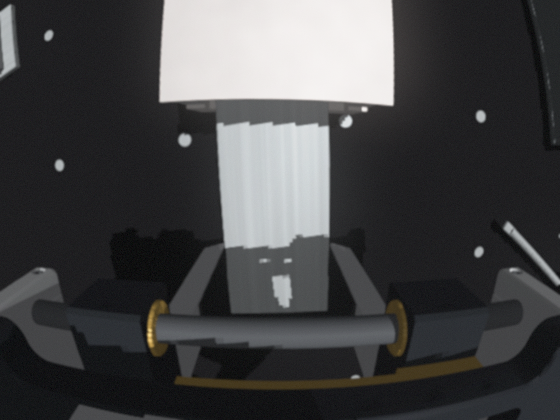

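The cover follows the gripper (plate at px 222–330, now about 120 mm of it out of the rack).

Request:
carry_out(deltas=[[[-0.7, 0, 0], 0, 0.5], [[-1.5, 0, 0], 0, 0.5], [[-1.5, 0, 0], 0, 0.5], [[-1.0, 0, 0], 0, 0.5], [[-0.8, 0, 0], 0, 0.5], [[0, 0, 0], 0, 0.5], [[0, 0, 0], 0, 0.5]])

```text
clock: 4.55
eef_pos: [420.6, -243.5, 42.3]
eef_rot: [3.141, -0.0, -0.112]
wrist_force: [0.3, -0.9, -2.9]
finger_gap: 58.8
```

```bash
python3 snap.py wrist w4; python3 snap.py scene s4; python3 - <<'E'
import cv2
a=cv2.imread("pics/s4.png")[210:370,100:300]; cv2.imwrite("pics/s4c.png",cv2.resize(a,(800,640)[:2],interpolation=cv2.INTER_CUBIC)[:600])
E
```

```text
4.55 [ 420.6 -243.5   42.3] [ 1.7999e+02 -1.0000e-02 -6.4100e+00] [-0.6    0.409  1.862 -0.     0.871  1.083] [ 0.3 -0.9 -2.9] 58.8
4.6 [ 420.9 -243.6   42.3] [ 1.7999e+02 -2.0000e-02 -6.4000e+00] [-0.6    0.409  1.861  0.     0.871  1.083] [ 0.1  0.6 -2.6] 58.7
```

View pics/w4.png

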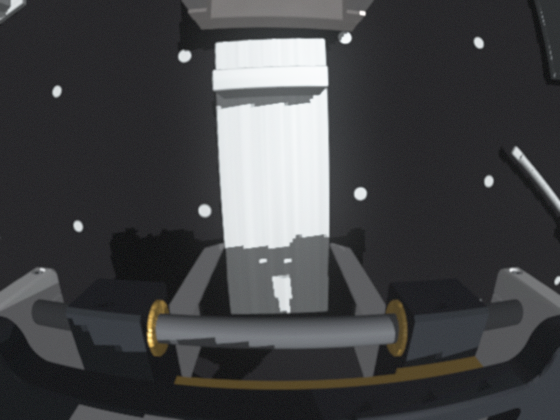

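View pics/s4c.png

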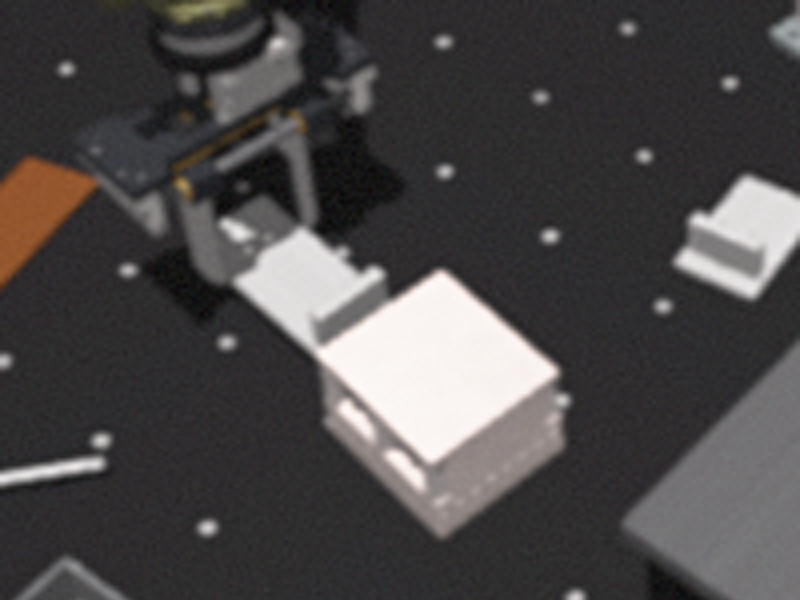

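Cover is clear of the rack (rib at px 213–328, y≈78), level in the grip. Lift, shift towards +y, and turn half round.

Request:
carry_out(deltas=[[[-0.7, 0, -0.3], 0, 0.5], [[-1.0, 0, -0.8], 0, 0.5], [[0, -0.8, -1.0], 0, 0.5], [[0, -1.6, -1.0], 0, 0.5], [[0, -2, 0], 0, 0.5], [[0, -2, 0], 0, 0.5], [[0, -2, 0], 0, 0.5], [[0, -2, 0], 0, 0.5], [[0, -1, 0], -2, 0.5], [[0, 0, 0], -5, 0.5], [[0, 0, 0], -7, 0.5], [[0, 0, 0], -7, 0.5], [[0, 0, 0], -7, 0.5], [[0, 0, 0], -7, 0.5], [[0, 0, 0], -7, 0.5], [[0, 0, 0], -7, 0.5], [[0, 0, 0], -7, 0.5], [[0, 0, 0], -7, 0.5], [[0, 0, 0], -7, 0.5], [[0, 0, 0], -7, 0.5]])

```text
clock: 6.32
eef_pos: [416.6, -128.3, 73.7]
eef_rot: [3.141, 0.0, 1.24]
wrist_force: [-1.3, 0.8, -2.1]
finger_gap: 58.7
```

Request:
carry_out(deltas=[[[0, 0, 0], -7, 0.5], [[0, 0, 0], -7, 0.5], [[0, 0, 0], -7, 0.5], [[0, 0, 0], -7, 0.5], [[0, 0, 0], -7, 0.5], [[0, 0, 0], -7, 0.5], [[0, 0, 0], -7, 0.5], [[0, 0, 0], -7, 0.5], [[0, 0, 0], -7, 0.5], [[0, 0, 0], -7, 0.5], [[0, 0, 0], -7, 0.5], [[0, 0, 0], -7, 0.5], [[0, 0, 0], -7, 0.5], [[0, 0, 0], -5, 0.5], [[0, 0, 0], -7, 0.5], [[0, 0, 0], 0, 0.5], [[0, 0, 0], 0, 0.5]])

```text
clock: 7.73
eef_pos: [416.6, -128.3, 73.6]
eef_rot: [-3.141, 0.001, 3.027]
wrist_force: [-0.3, 0.0, -2.9]
finger_gap: 58.9
```

```bash
python3 snap.py wrist w5; python3 snap.py scene s5; python3 - <<'E'
import cv2
a=cv2.imread("pics/s5.png")[170:330,100:300]; cv2.imwrite("pics/s5c.png",cv2.resize(a,(750,600),interpolation=cv2.INTER_CUBIC))
E
```

```text
7.7333 [ 416.6 -128.3   73.6] [-1.7999e+02  3.0000e-02  1.7345e+02] [-0.383  0.258  1.981  0.     0.903 -1.839] [-0.3  0.  -2.9] 58.9
7.7833 [ 416.5 -128.3   73.5] [-1.7999e+02  3.0000e-02  1.7340e+02] [-0.383  0.258  1.981  0.     0.902 -1.839] [-0.2 -0.4 -3. ] 58.7
```

View pics/w5.png

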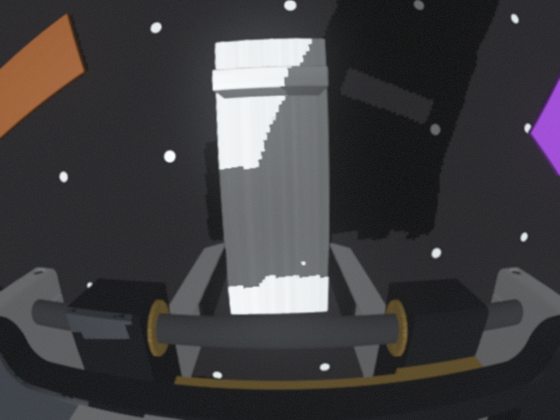

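View pics/s5c.png

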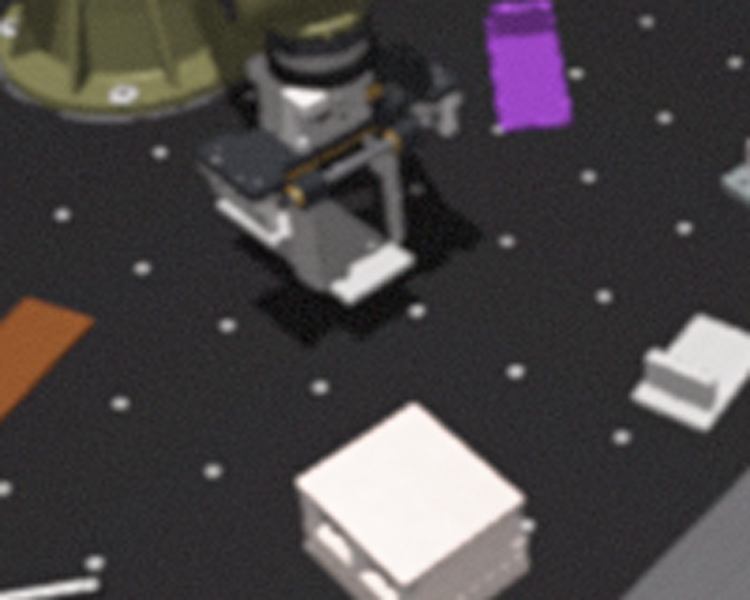

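Request:
carry_out(deltas=[[[-1.0, 0.7, 0], 0, 0.5], [[-1.8, 1.2, 0], 0, 0.5], [[-1.8, 1.2, 0], 0, 0.5], [[-1.8, 1.2, 0], 0, 0.5], [[-1.4, 1.0, 1.0], 0, 0.5], [[-0.9, 0.6, 1.0], 0, 0.5], [[0, 0, 1.0], 0, 0.5], [[0, 0, 1.0], 0, 0.5], [[0, 0, 0.6], 0, 0.5], [[0, 0, 0.3], 0, 0.5], [[0, 0, 0.15], 0, 0.5], [[0, 0, 0], 0, 0.5], [[0, 0, 0], 0, 0.5]])

```text
clock: 8.92
eef_pos: [509.4, -79.6, 23.2]
eef_rot: [-3.141, 0.001, 3.029]
wrist_force: [-0.8, -0.1, -2.1]
finger_gap: 58.8
```

Request:
carry_out(deltas=[[[0, 0, 0.06], 0, 0.5], [[0, 0, 0], 0, 0.5], [[0, 0, 0], 0, 0.65], [[0, 0, 0], 0, 0.8], [[0, 0, 0], 0, 0.9], [[0, 0, 0], 0, 0.9], [[0, 0, 0], 0, 0.9], [[0, 0, -1], 0, 0.9], [[0, 0, -2.5], 0, 0.9], [[0, 0, -3], 0, 0.9], [[0, 0, -3], 0, 0.9], [[0, 0, -3], 0, 0.9], [[0, 0, 0], 0, 0.9]])

```text
clock: 10.0
eef_pos: [511.4, -79.7, 153.5]
eef_rot: [-3.141, 0.009, 3.03]
wrist_force: [0.8, 0.7, 0.1]
finger_gap: 84.5
```

```bash
python3 snap.py wrist w6
```

```text
10.0 [511.4 -79.7 153.5] [-179.94    0.5   173.6 ] [-0.225  0.299  1.704  0.     1.13  -1.685] [0.8 0.7 0.1] 84.5
```

View pics/w6.png

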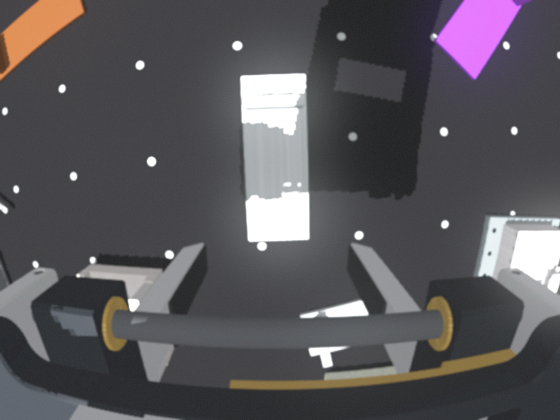

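```bash
python3 - <<'E'
from h import *
p,d,K,e,R=load("w6.npz")
x0,y0,s=215,60,200
cv2.imwrite("pics/w6c.png",cv2.resize(p[y0:y0+s,x0:x0+s,::-1],(600,600),interpolation=cv2.INTER_CUBIC))
P=fish("w6.npz",[(249,241),(309,240),(241,76),(305,75)],6);print(P.round(1))
print(fish("w6.npz",[(242,97),(306,95),(243,107),(306,107)],36).round(1))
a=P[:2].mean(0);b=P[2:].mean(0);print(a,b,np.linalg.norm(a-b),np.degrees(np.arctan2(*(a-b)[:2][::-1])),np.linalg.norm(P[0]-P[1]),np.linalg.norm(P[2]-P[3]))
E
```

```text
[[ 541.7 -111.8    6. ]
 [ 547.3  -52.4    6. ]
 [ 382.3  -99.5    6. ]
 [ 388.1  -40.6    6. ]]
[[406.  -98.   36. ]
 [410.4 -44.8  36. ]
 [414.6 -98.2  36. ]
 [420.6 -45.9  36. ]]
[544.51413568 -82.08735154   6.        ] [385.17922163 -70.06865266   6.        ] 159.78755883370374 -4.313675629339459 59.67085861647678 59.22569751971255
```

View pics/w6c.png

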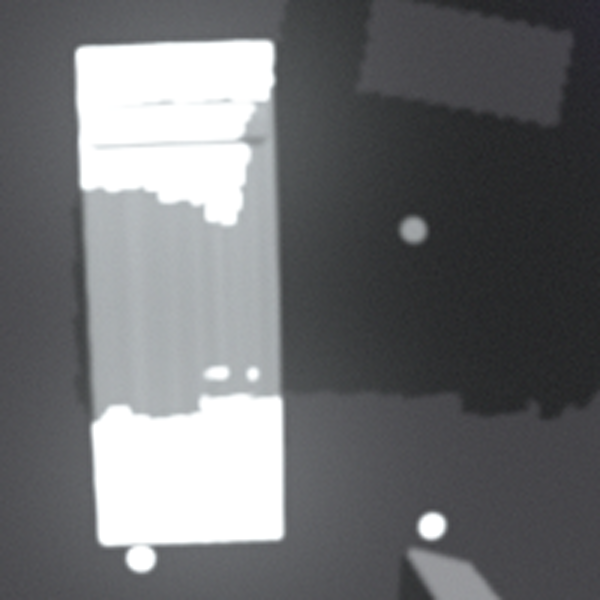

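Request:
carry_out(deltas=[[[0, 0, 0], 6.85, 0.6], [[0, 0, 0], 6.85, 0.6], [[0, 0, 0], 6.85, 0.6], [[0, 0, 0], 6.85, 0.6], [[0, 0, 0], 6.85, 0.6], [[0, 0, 0], 6.85, 0.6], [[0, 0, 0], 6.85, 0.6], [[0, 0, 0], 6.85, 0.6], [[0, 0, 0], 6.85, 0.6], [[0, 0, 0], 6.85, 0.6], [[0, 0, 0], 6.85, 0.6], [[0, 0, 0], 6.85, 0.6], [[0, 0, 0], 6.85, 0.6], [[0, -2.4, 0], 0, 0.6], [[0, -2.6, 0], 0, 0.6], [[0, -2.6, 0], 0, 0.6], [[-0.2, -2.26, 0], 0, 0.6], [[0, 0, 0], 0, 0.6], [[0, 0, 0], 0, 0.6]])

```text
clock: 11.63
eef_pos: [410.5, -71.9, 147.1]
eef_rot: [-3.142, -0.0, 1.475]
wrist_force: [0.8, -0.2, -0.2]
finger_gap: 56.4
```

```bash
python3 snap.py wrist w7
```

```text
11.6333 [410.5 -71.9 147.1] [-180.     -0.     84.53] [-0.261  0.095  1.968  0.     1.078 -0.166] [ 0.8 -0.2 -0.2] 56.4
```

View pics/w7.png

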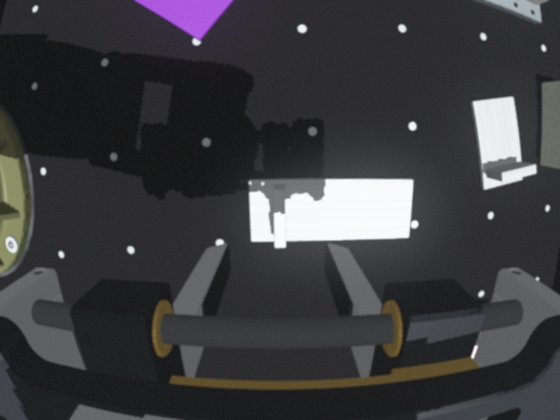

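```bash
python3 - <<'E'
from h import *
P=fish("w7.npz",[(249,181),(413,180),(252,241),(410,238)],6);print(P.round(1))
print(fish("w7.npz",[(274,247),(286,247),(275,186),(285,186)],36).round(1))
a=P[[1,3]].mean(0);b=P[[0,2]].mean(0);print(np.linalg.norm(a-b),np.degrees(np.arctan2(*(a-b)[:2][::-1])), b+28*(a-b)/160)
E
```

```text
[[ 387.5  -41.6    6. ]
 [ 546.9  -53.8    6. ]
 [ 383.6 -100.2    6. ]
 [ 543.9 -113.7    6. ]]
[[405.7 -97.6  36. ]
 [416.2 -98.6  36. ]
 [411.7 -43.9  36. ]
 [420.1 -44.7  36. ]]
160.35771910608054 -4.590279443311817 [413.5295924  -73.15640733   6.        ]
```

Request:
carry_out(deltas=[[[0, 0.28, 0], -0.9, 0.6], [[0, 0, 1.5], 0, 0.6], [[0, 0, 2.5], 0, 0.6], [[0, 0, 2.5], 0, 0.6], [[0, 0, 2.5], 0, 0.6], [[0, 0, 1.6], 0, 0.6], [[0, 0, 0.8], 0, 0.6], [[0, 0, 0.3], 0, 0.6], [[0, 0, 0], 0, 0.3], [[0, 0, 0], 0, 0.0], [[0, 0, 0], 0, 0.0], [[0, 0, 0], 0, 0.0], [[0, 0, 0], 0, 0.0], [[0, 0, 0], 0, 0.0], [[0, 0, 0], 0, 0.0], [[0, 0, 0], 0, 0.0]], grip_force=60)

```text
clock: 13.02
eef_pos: [413.7, -72.2, 30.3]
eef_rot: [-3.141, -0.0, 1.491]
wrist_force: [-2.4, 0.5, 4.3]
finger_gap: 9.4
```

Request:
carry_out(deltas=[[[0, 0, -0.8], 0, 0], [[0, 0, -2], 0, 0], [[0, 0, -2.5], 0, 0], [[0, 0, -2.5], 1.4, 0], [[0.5, 0.2, -2], 1.5, 0], [[1.8, 0.6, 0], 0, 0], [[2.5, 0.8, 0], 0, 0], [[2.5, 0.9, 0], 0, 0], [[2.5, 0.9, 0], 0, 0], [[2.5, 0.9, 0], 0, 0], [[2.2, 0.7, 0], 0, 0], [[1.2, 0.4, 0], 0, 0], [[0, 0, 0], 0, 0], [[0, 0, 0], 0, 0]])

```text
clock: 14.18
eef_pos: [487.2, 76.4, 128.1]
eef_rot: [-3.141, 0.0, 1.442]
wrist_force: [-0.2, -0.4, -2.1]
finger_gap: 9.8
```

```bash
python3 snap.py wrist w8;python3 snap.py top t8
```

```text
14.1833 [487.2  76.4 128.1] [-1.7996e+02  2.0000e-02  8.2600e+01] [ 0.081  0.286  1.788 -0.     1.069  0.211] [-0.2 -0.4 -2.1] 9.8
14.2333 [487.1  75.9 128.1] [-1.7997e+02  2.0000e-02  8.2550e+01] [ 0.08   0.285  1.788 -0.     1.069  0.211] [-0.5  0.1 -2. ] 9.2
```

View pics/w8.png

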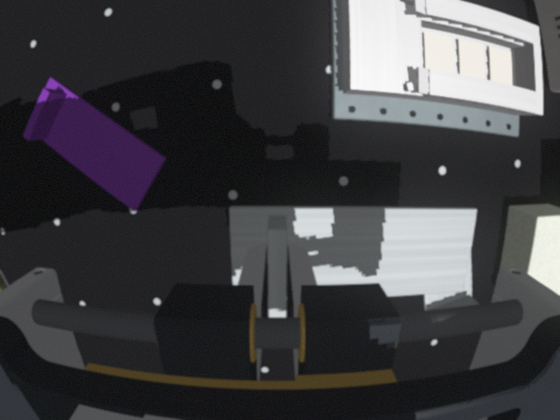

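View pics/t8.png

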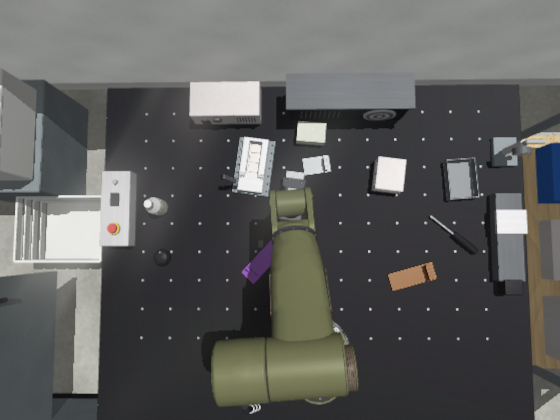

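```bash
python3 - <<'E'
from h import *
p,d,K,e,R=load("w8.npz")
print(e)
cv2.imwrite("pics/w8c.png",cv2.resize(p[0:150,320:520,::-1],(800,600),interpolation=cv2.INTER_CUBIC))
P=fish("w8.npz",[(230,207),(476,209),(476,300)],104);print(P.round(1),np.degrees(np.arctan2(*(P[1]-P[0])[:2][::-1])),np.linalg.norm(P[0]-P[1]))
E
```

```text
[496.73596256 146.89985231 286.05578933]
[[464.3 109.4 104. ]
 [621.1  88.5 104. ]
 [628.1  18.3 104. ]] -7.574959207034374 158.19368134334619
```

View pics/w8c.png

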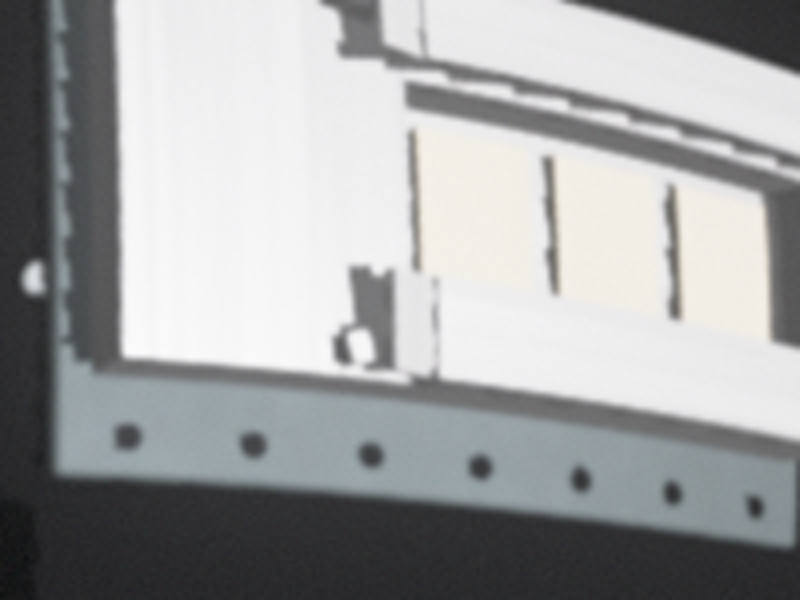

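```bash
python3 - <<'E'
from h import *
f=lambda pts,z: fish("w8.npz",[(320+a/4,b/4) for a,b in pts],z)
ang=lambda a,b: np.degrees(np.arctan2(*(b-a)[:2][::-1]))
A=f([(120,358),(410,382)],42);print("sill near",A.round(1),ang(*A))
A=f([(115,2),(120,358)],42);print("sill end",A.round(1),ang(*A))
B=f([(435,278),(770,342)],54);print("lip near",B.round(1),ang(*B))
C=f([(425,58),(770,162)],54);print("lip far",C.round(1),ang(*C))
t=np.radians(-7.5);ux=np.array([np.cos(t),np.sin(t)]);uy=np.array([-ux[1],ux[0]])
for n,Q in(("near",B),("far",C),("sillnear/end",A)): print(n,(Q[:,:2]-[654,207])@np.c_[ux,uy])
D=f([(435,378),(800,442)],54);print("outer near",D.round(1),ang(*D),(D[:,:2]-[654,207])@np.c_[ux,uy])
E
```

```text
sill near [[555.4 175.   42. ]
 [615.1 167.6  42. ]] -7.114902490321503
sill end [[565.5 248.3  42. ]
 [555.4 175.   42. ]] -97.87900681934113
lip near [[617.7 186.8  54. ]
 [702.8 176.1  54. ]] -7.220631377638422
lip far [[623.9 232.6  54. ]
 [711.1 217.3  54. ]] -9.964826801795883
near [[-33.36921988 -24.7221041 ]
 [ 52.39199462 -24.30393748]]
far [[-33.13886402  21.43552752]
 [ 55.3062181   17.62832928]]
sillnear/end [[-93.08645744  29.39519438]
 [-93.57565501 -44.55742532]]
outer near [[614.8 167.2  54. ]
 [709.3 154.3  54. ]] -7.7854948151339425 [[-33.62458741 -44.53857333]
 [ 61.67853813 -45.01345601]]
```

Request:
carry_out(deltas=[[[1.0, -0.4, 0], 0, 0], [[2.0, -0.6, 0], 0, 0], [[2.5, -0.6, 0], 0, 0], [[2.5, -0.6, 0], 0, 0], [[2.5, -0.6, 0], 0, 0], [[2.5, -0.5, 0], 0, 0], [[1.4, -0.3, 0.5], 0, 0], [[0.7, -0.1, 1.0], 0, 0], [[0, 0, 1.5], 0, 0], [[0, 0, 1.2], 0, 0], [[0, 0, 0.8], 0, 0], [[0, 0, 0.2], 0, 0], [[0, 0, 0], 0, 0], [[0, 0, 0], 0, 0]])

```text
clock: 15.45
eef_pos: [470.8, 230.8, 76.6]
eef_rot: [3.141, -0.0, 1.44]
wrist_force: [0.4, -0.9, -0.9]
finger_gap: 9.7
```

```bash
python3 snap.py wrist w9; python3 snap.py scene s9; python3 - <<'E'
import cv2
a=cv2.imread("pics/s9.png")[150:260,240:387]; cv2.imwrite("pics/s9c.png",cv2.resize(a,(800,600),interpolation=cv2.INTER_CUBIC))
E
```

```text
15.45 [470.8 230.8  76.6] [ 1.7997e+02 -2.0000e-02  8.2520e+01] [ 0.386  0.422  1.739 -0.     0.98   0.517] [ 0.4 -0.9 -0.9] 9.7
15.5 [470.9 231.   76.8] [ 1.7995e+02 -3.0000e-02  8.2520e+01] [0.386 0.422 1.738 0.    0.98  0.517] [-0.2 -0.7 -1.7] 9.5
```

View pics/w9.png

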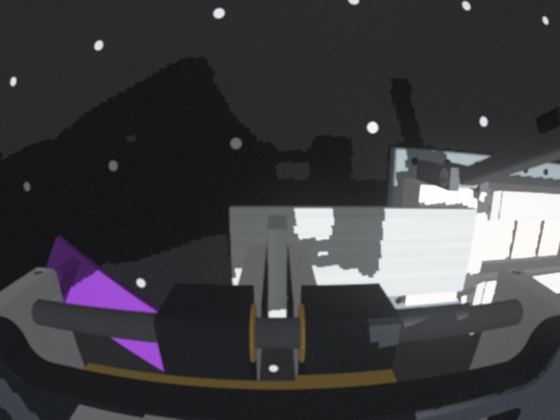

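View pics/s9c.png

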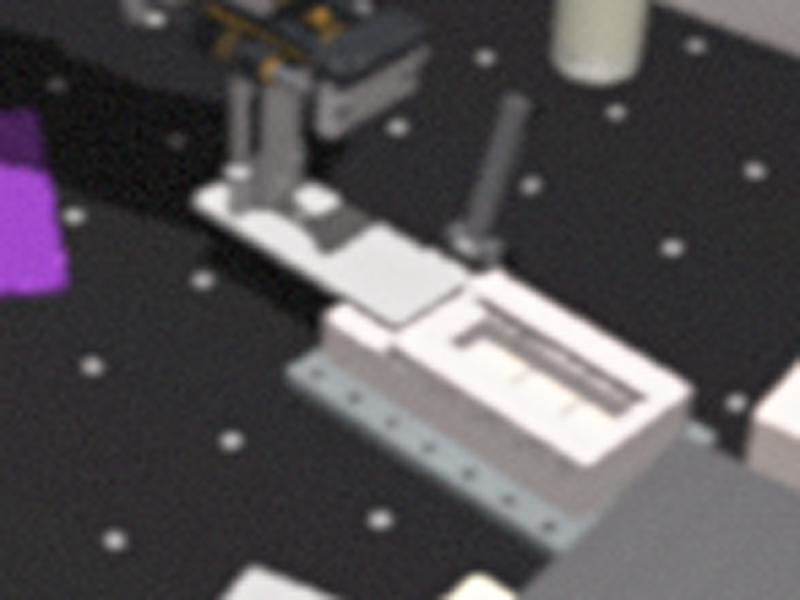

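```bash
python3 - <<'E'
from h import *
p,d,K,e,R=load("w9.npz")
cv2.imwrite("pics/w9c.png",cv2.resize(p[160:310,370:560,::-1],(760,600),interpolation=cv2.INTER_CUBIC))
P=fish("w9.npz",[(230,207),(475,209)],52);print(P.round(1),np.degrees(np.arctan2(*(P[1]-P[0])[:2][::-1])),np.linalg.norm(P[0]-P[1]))
E
```

```text
[[447.8 263.8  52. ]
 [604.3 242.7  52. ]] -7.67937522955935 157.87365289566475
```

View pics/w9c.png

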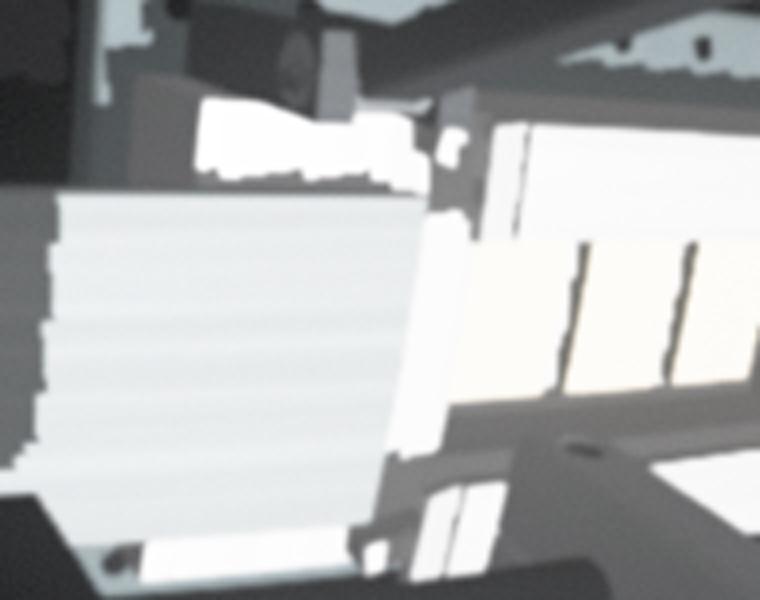

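```bash
python3 - <<'E'
from h import *
t=np.radians(-7.5);ux=np.array([np.cos(t),np.sin(t)]);uy=np.array([-ux[1],ux[0]])
T=np.array([470.8,230.8])
def f(n,pts,z):
    Q=fish("w9.npz",[(370+a/4,160+b/4) for a,b in pts],z)[:,:2]-T
    print(n,(Q@np.c_[ux,uy]).round(1).tolist())
f("cover far",[(60,193),(425,193)],52.3)
f("cover nose corners",[(425,193),(372,523)],52.3)
f("cover near",[(150,540),(350,525)],52.3)
f("sill far",[(140,80),(440,97)],42)
f("sill near",[(140,580),(355,567)],42)
f("lip far inner",[(480,240),(760,248)],54)
f("lip near inner",[(520,440),(760,415)],54)
f("lip far start",[(525,125),(515,238)],54)
f("outer far",[(540,122),(760,135)],54)
f("sill front corner gap",[(395,455),(430,205)],50)
E
```

```text
cover far [[64.7, 29.2], [131.6, 29.8]]
cover nose corners [[131.6, 29.8], [132.9, -30.6]]
cover near [[87.7, -30.2], [128.0, -30.5]]
sill far [[80.7, 45.2], [139.9, 44.4]]
sill near [[92.1, -44.1], [138.8, -45.6]]
lip far inner [[143.9, 22.1], [222.8, 20.1]]
lip near inner [[162.9, -15.7], [236.0, -16.1]]
lip far start [[150.8, 42.1], [152.0, 22.5]]
outer far [[154.2, 42.7], [216.6, 42.5]]
sill front corner gap [[136.4, -18.5], [134.7, 27.2]]
```

The nose (px ≈470,250) sits about 19 mm before the mouth, laterally within about 0.5 mm of the guides' centre and with matching yaw. Now I'll lower it to the sill.

Request:
carry_out(deltas=[[[0, 0, 0.3], 0, 0], [[0, 0, 0.07], 0, 0], [[0, 0, 0], 0, 0], [[0, 0, 0], 0, 0]])

```text
clock: 15.88
eef_pos: [470.5, 231.1, 72.5]
eef_rot: [3.142, -0.0, 1.441]
wrist_force: [0.2, 0.3, -1.8]
finger_gap: 9.4
```

Request:
carry_out(deltas=[[[0, 0.5, 0], 0, 0], [[0, 0.7, 0], 0, 0], [[0, 0.7, 0], 0, 0], [[0, 0.7, 0], 0, 0], [[0, 0.7, 0], 0, 0], [[0, 0.7, 0], 0, 0], [[0, 0, 0], 0, 0]])

```text
clock: 16.47
eef_pos: [511.4, 225.6, 72.4]
eef_rot: [3.141, -0.0, 1.44]
wrist_force: [-0.4, -0.3, -2.0]
finger_gap: 9.3
```

```bash
python3 snap.py wrist w10; python3 - <<'E'
from h import *
p,d,K,e,R=load("w10.npz")
cv2.imwrite("pics/w10c.png",cv2.resize(p[160:310,370:560,::-1],(760,600),interpolation=cv2.INTER_CUBIC))
E
```

```text
16.4667 [511.4 225.6  72.4] [ 1.7997e+02 -1.0000e-02  8.2510e+01] [ 0.35   0.494  1.64  -0.     1.007  0.481] [-0.4 -0.3 -2. ] 9.3
```

View pics/w10c.png

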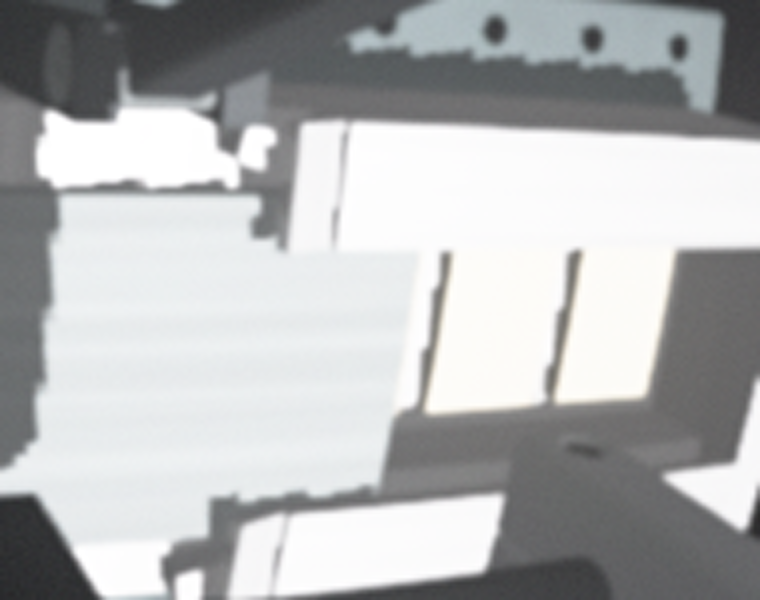

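The nose is under the lips with no force. Continue.

Request:
carry_out(deltas=[[[0, 0.6, 0], 0, 0], [[0, 1.0, 0], 0, 0], [[0, 1.0, 0], 0, 0], [[0, 1.0, 0], 0, 0], [[0, 1.0, 0], 0, 0], [[0, 1.0, 0], 0, 0], [[0, 0.8, 0], 0, 0], [[0, 0.6, 0], 0, 0], [[0, 0, 0], 0, 0]])

```text
clock: 17.27
eef_pos: [580.3, 216.6, 72.3]
eef_rot: [3.141, -0.0, 1.44]
wrist_force: [3.5, -0.4, 2.2]
finger_gap: 9.4
```

```bash
python3 snap.py wrist w11; python3 snap.py scene s11; python3 - <<'E'
import cv2
a=cv2.imread("pics/s11.png")[150:260,260:407]; cv2.imwrite("pics/s11c.png",cv2.resize(a,(800,600),interpolation=cv2.INTER_CUBIC))
E
```

```text
17.2667 [580.3 216.6  72.3] [179.98  -0.    82.53] [ 0.298  0.611  1.453 -0.     1.078  0.429] [ 3.5 -0.4  2.2] 9.4
17.3167 [579.8 216.7  72.4] [179.99   0.    82.53] [ 0.298  0.61   1.454 -0.     1.077  0.429] [ 0.6 -0.1 -0.8] 9.4
```

View pics/w11.png

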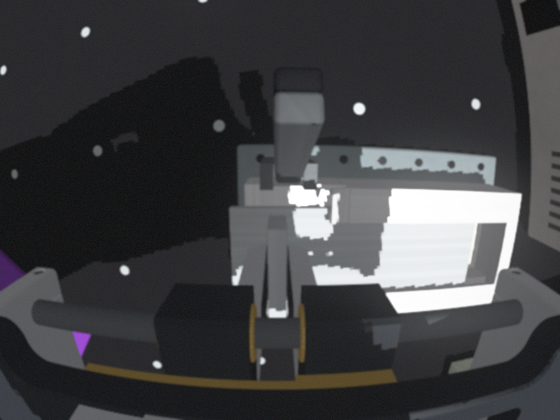

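View pics/s11c.png

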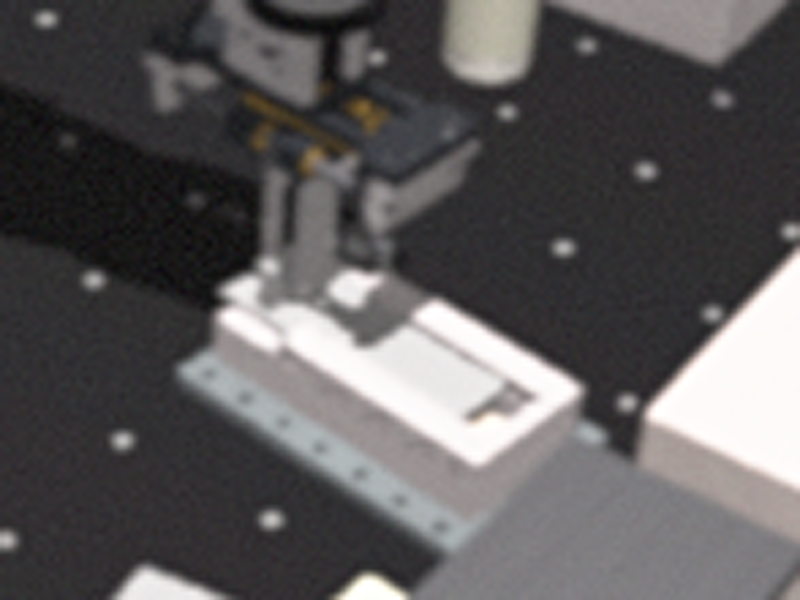

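Request:
carry_out(deltas=[[[0, 0.6, 0], 0, 0], [[0, 0.7, 0], 0, 0], [[0, 0.5, 0], 0, 0], [[0, 0.2, 0], 0, 0], [[0, 0.1, 0], 0, 0], [[0, 0, 0], 0, 0]])

```text
clock: 17.87
eef_pos: [600.6, 214.0, 72.4]
eef_rot: [3.141, -0.0, 1.441]
wrist_force: [0.9, -0.1, -2.1]
finger_gap: 9.6
```

Request:
carry_out(deltas=[[[0, 0.1, 0], 0, 0], [[0, 0.1, 0], 0, 0], [[0, 0.1, 0], 0, 0], [[0, 0, 0], 0, 0]])

```text
clock: 18.2
eef_pos: [603.4, 213.6, 72.4]
eef_rot: [-3.142, 0.0, 1.441]
wrist_force: [-0.1, 0.1, -2.8]
finger_gap: 9.6
```

Request:
carry_out(deltas=[[[0, 0.1, 0], 0, 0], [[0, 0.1, 0], 0, 0], [[0, 0, 0], 0, 0]])

```text
clock: 18.45
eef_pos: [604.1, 213.8, 72.4]
eef_rot: [-3.138, 0.0, 1.441]
wrist_force: [-11.6, 2.5, 3.6]
finger_gap: 9.4
```

Request:
carry_out(deltas=[[[0, 0.1, 0], 0, 0], [[0, 0.1, 0], 0, 0], [[0, 0, 0], 0, 0]])

```text
clock: 18.7
eef_pos: [604.2, 213.9, 72.3]
eef_rot: [-3.133, 0.001, 1.441]
wrist_force: [-28.5, 1.3, 13.4]
finger_gap: 9.4
```

Stop reached at the predicted place (x = 604.1, 28 N). I'll relieve the force, open and rise.

Request:
carry_out(deltas=[[[0, -0.15, 0], 0, 0], [[0, 0, 0], 0, 0.1], [[0, 0, 0], 0, 0.25], [[0, 0, 0], 0, 0.25], [[0, 0, 0], 0, 0.25], [[0, 0, -0.5], 0, 0.25], [[0, 0, -1.5], 0, 0.25], [[0, 0, -2.5], 0, 0.25], [[0, 0, -3], 0, 0.25], [[0, 0, -3], 0, 0.25], [[0, 0, -2], 0, 0.25], [[-3, 0, 0], 0, 0.25], [[-3, 0, 0], 0, 0.25], [[-3, 0, 0], 0, 0.25], [[0, 0, 0], 0, 0.25]])

```text
clock: 19.95
eef_pos: [594.0, 119.9, 198.3]
eef_rot: [3.141, 0.001, 1.437]
wrist_force: [0.3, -0.7, 0.4]
finger_gap: 24.0
```

```bash
python3 snap.py wrist w12
```

```text
19.95 [594.  119.9 198.3] [1.7995e+02 4.0000e-02 8.2360e+01] [ 1.390e-01  4.480e-01  1.388e+00 -1.000e-03  1.305e+00  2.730e-01] [ 0.3 -0.7  0.4] 24.0
```

View pics/w12.png

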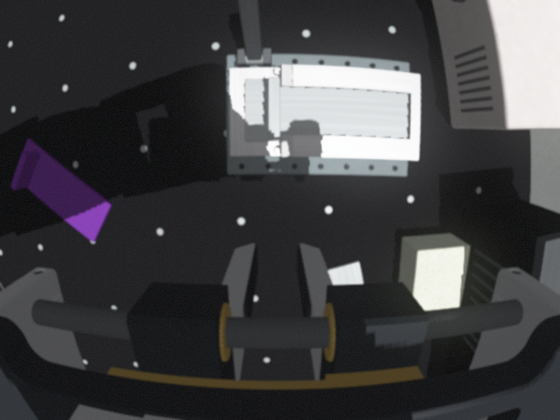

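```bash
python3 - <<'E'
from h import *
p,d,K,e,R=load("w12.npz")
cv2.imwrite("pics/w12c.png",cv2.resize(p[30:190,210:430,::-1],(770,560),interpolation=cv2.INTER_CUBIC))
E
```

```text
(no output)
```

View pics/w12c.png

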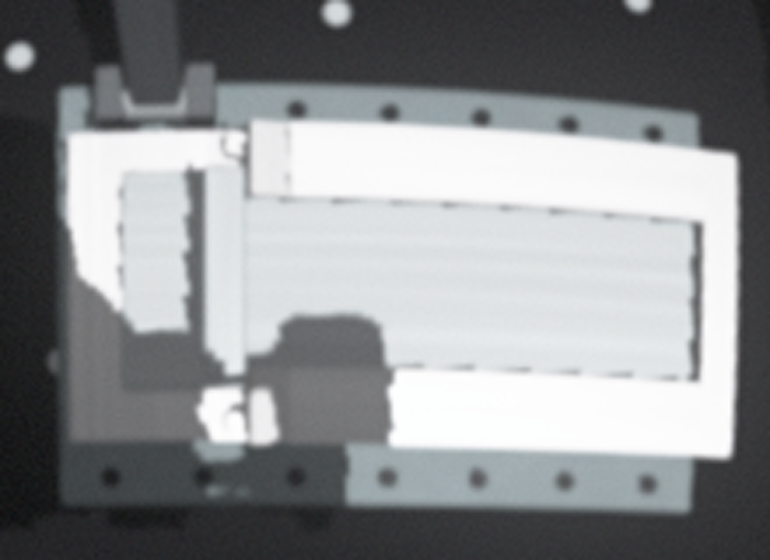

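```bash
python3 - <<'E'
from h import *
t=np.radians(-7.5);ux=np.array([np.cos(t),np.sin(t)]);uy=np.array([-ux[1],ux[0]])
T=np.array([655.4,205.2])
def f(n,pts,z):
    Q=fish("w12.npz",[(210+a/3.5,30+b/3.5) for a,b in pts],z)[:,:2]-T
    print(n,(Q@np.c_[ux,uy]).round(1).tolist())
f("tail",[(121,175),(121,385)],48)
f("nose",[(692,225),(690,378)],48)
f("stop face top",[(702,225),(698,380)],54)
f("tray end",[(738,155),(733,458)],54)
f("sill end",[(68,135),(70,440)],42)
f("hinge cheeks",[(97,120),(215,120)],54)
f("rib top",[(205,165),(245,165),(225,372)],78)
E
python3 snap.py scene s12; python3 - <<'E'
import cv2
a=cv2.imread("pics/s12.png")[140:250,270:417]; cv2.imwrite("pics/s12c.png",cv2.resize(a,(800,600),interpolation=cv2.INTER_CUBIC))
E
```

```text
tail [[-79.5, 30.9], [-79.8, -26.6]]
nose [[79.6, 22.9], [79.7, -21.1]]
stop face top [[80.2, 22.4], [79.7, -21.5]]
tray end [[91.8, 43.9], [91.8, -42.9]]
sill end [[-94.8, 44.0], [-94.8, -41.7]]
hinge cheeks [[-85.3, 45.3], [-54.2, 44.6]]
rib top [[-56.3, 28.0], [-46.7, 27.9], [-51.6, -23.2]]
20.0 [594.3 121.9 198.3] [179.95  -0.    82.38] [ 0.142  0.449  1.386 -0.     1.305  0.275] [-0.1 -0.   0.3] 23.6
```

View pics/s12c.png

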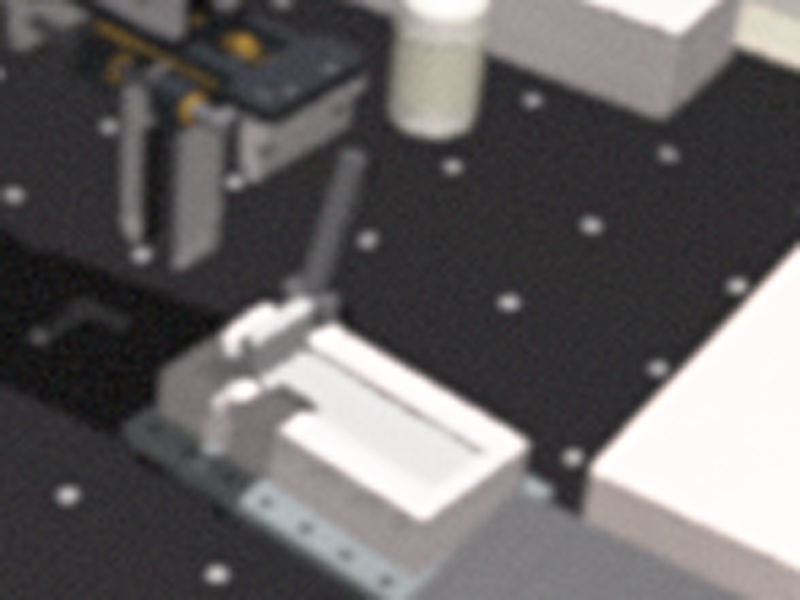

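The cover is home: tail at -79.6, nose at +79.6 against the stop face, rib at -51.5 in the tray frame. For the bar, I'll move the closed fingers over to its outer (+y) side.

Request:
carry_out(deltas=[[[1, -0.2, 0], 0, 0], [[2, -0.3, 0], 0, 0], [[2.5, -0.3, 0], 0, 0], [[2.5, -0.3, 0], 0, 0], [[2.5, -0.3, 0], 0, 0], [[2.5, -0.3, 0], 0, 0], [[2.5, -0.3, 0], 0, 0], [[2.5, -0.3, 0], 0, 0], [[2.5, -0.2, 0], 0, 0], [[1.5, 0, 0], 0, 0], [[0.5, 0, 0], 0, 0], [[0, 0, 0], 0, 0], [[0, 0, 0], 0, 0]], grip_force=20)

```text
clock: 21.13
eef_pos: [598.2, 350.8, 197.2]
eef_rot: [-3.141, 0.0, 1.442]
wrist_force: [0.3, -0.2, -1.3]
finger_gap: 0.5
```

```bash
python3 snap.py scene s13; python3 - <<'E'
import cv2
a=cv2.imread("pics/s13.png")[90:240,270:470]; cv2.imwrite("pics/s13c.png",cv2.resize(a,(800,600),interpolation=cv2.INTER_CUBIC))
E
```

```text
21.1333 [598.2 350.8 197.2] [-1.7998e+02  2.0000e-02  8.2590e+01] [ 0.478  0.652  1.08  -0.     1.409  0.607] [ 0.3 -0.2 -1.3] 0.5
```

View pics/s13c.png

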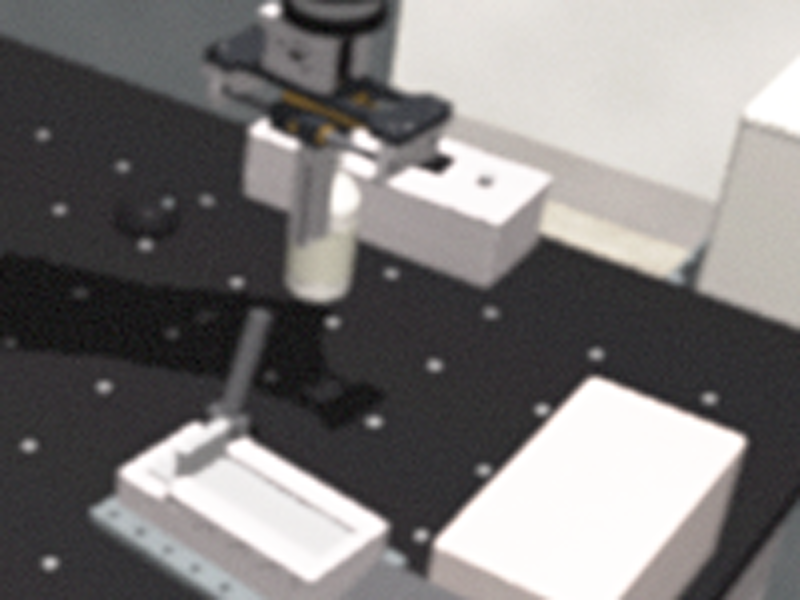

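Request:
carry_out(deltas=[[[0, 0, 1.5], 0, 0], [[0, 0, 2.5], 0, 0], [[0, 0, 2.5], 0, 0], [[0, 0, 1.0], 0, 0], [[0, 0, 0], 0, 0], [[-1, 0, 0], 0, 0], [[-1, 0, 0], 0, 0], [[-1, 0, 0], 0, 0], [[-1, 0, 0], 0, 0], [[-1, 0, 0], 0, 0], [[-1, 0, 0], 0, 0], [[-1, 0, 0], 0, 0], [[0, 0, 0], 0, 0]])

```text
clock: 22.27
eef_pos: [589.5, 279.0, 122.6]
eef_rot: [-3.141, 0.0, 1.439]
wrist_force: [0.1, 0.0, 0.3]
finger_gap: 0.6
```

```bash
python3 snap.py scene s14; python3 - <<'E'
import cv2
a=cv2.imread("pics/s14.png")[90:240,270:470]; cv2.imwrite("pics/s14c.png",cv2.resize(a,(800,600),interpolation=cv2.INTER_CUBIC))
E
```

```text
22.2667 [589.5 279.  122.6] [-1.7999e+02  3.0000e-02  8.2470e+01] [ 0.386  0.62   1.309 -0.     1.213  0.518] [0.1 0.  0.3] 0.6
```

View pics/s14c.png

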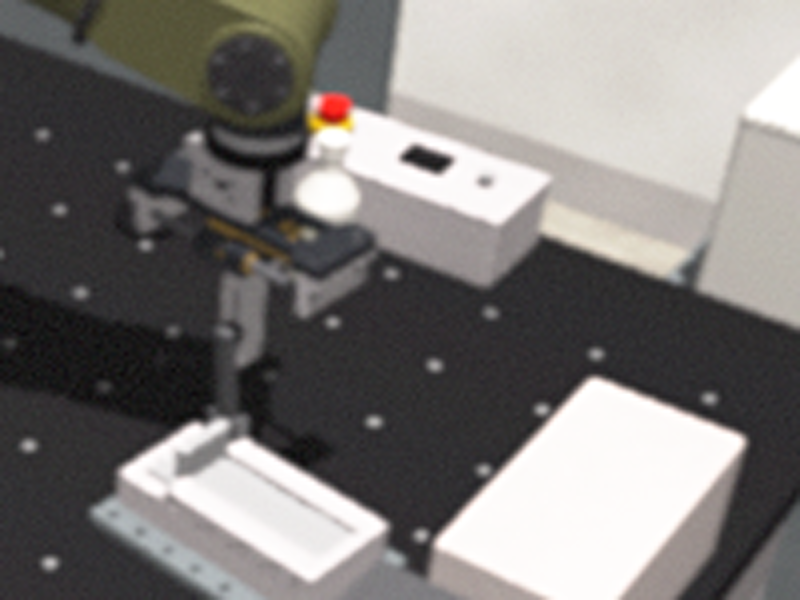

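The bar follows the finger and is about upright (px ≈327,185). Continue over.

Request:
carry_out(deltas=[[[-0.8, 0, 0], 0, 0], [[-1, 0, 0], 0, 0], [[-1, 0, 0], 0, 0], [[-1, 0, 0], 0, 0], [[-1, 0, 0], 0, 0], [[-0.6, 0, 0], 0, 0], [[0, 0, 0], 0, 0]])

```text
clock: 22.9
eef_pos: [582.4, 225.9, 122.6]
eef_rot: [-3.141, 0.001, 1.439]
wrist_force: [0.3, -0.9, 0.8]
finger_gap: 0.7
```

```bash
python3 snap.py scene s15; python3 - <<'E'
import cv2
a=cv2.imread("pics/s15.png")[90:240,270:470]; cv2.imwrite("pics/s15c.png",cv2.resize(a,(800,600),interpolation=cv2.INTER_CUBIC))
E
```

```text
22.9 [582.4 225.9 122.6] [-1.7999e+02  4.0000e-02  8.2480e+01] [ 3.120e-01  5.620e-01  1.402e+00 -1.000e-03  1.179e+00  4.430e-01] [ 0.3 -0.9  0.8] 0.7
```

View pics/s15c.png

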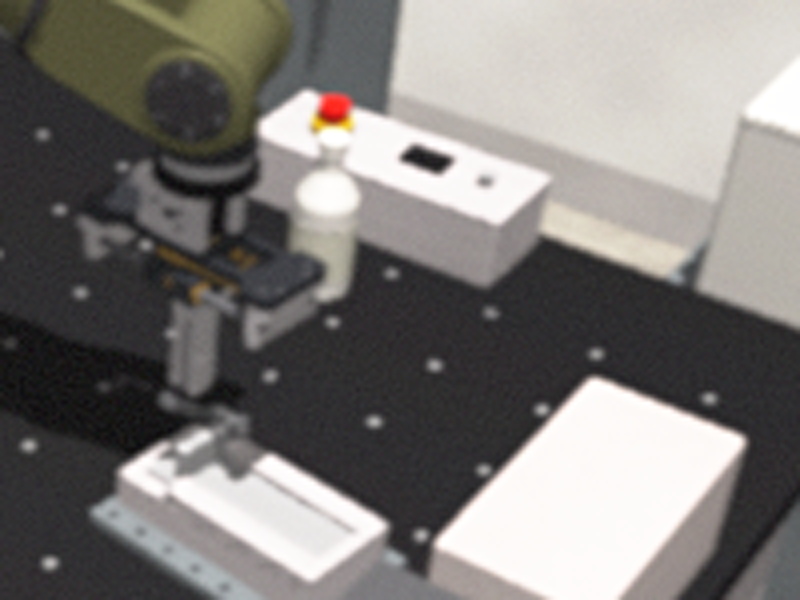

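Request:
carry_out(deltas=[[[0, 0, -1.5], 0, 0], [[0, 0, -2], 0, 0], [[-1.2, 0, 0], 0, 0], [[-1.2, 0, 0.5], 0, 0], [[-0.4, 0, 1], 0, 0], [[-0.5, 0, 0.8], 0, 0], [[-0.5, 0, 0.8], 0, 0], [[-0.5, 0, 0.8], 0, 0], [[-0.2, 0, 0.8], 0, 0], [[0, 0, 0.8], 0, 0], [[0, 0, 0.6], 0, 0], [[0, 0, 0.3], 0, 0], [[0, 0, 0], 0, 0]])

```text
clock: 24.03
eef_pos: [576.2, 183.2, 92.3]
eef_rot: [-3.14, 0.0, 1.441]
wrist_force: [0.8, -0.6, 0.6]
finger_gap: 0.4
```

```bash
python3 snap.py scene s16; python3 - <<'E'
import cv2
a=cv2.imread("pics/s16.png")[90:240,270:470]; cv2.imwrite("pics/s16c.png",cv2.resize(a,(800,600),interpolation=cv2.INTER_CUBIC))
E
```

```text
24.0333 [576.2 183.2  92.3] [-1.7992e+02  2.0000e-02  8.2570e+01] [0.247 0.557 1.487 0.    1.099 0.377] [ 0.8 -0.6  0.6] 0.4
```

View pics/s16c.png

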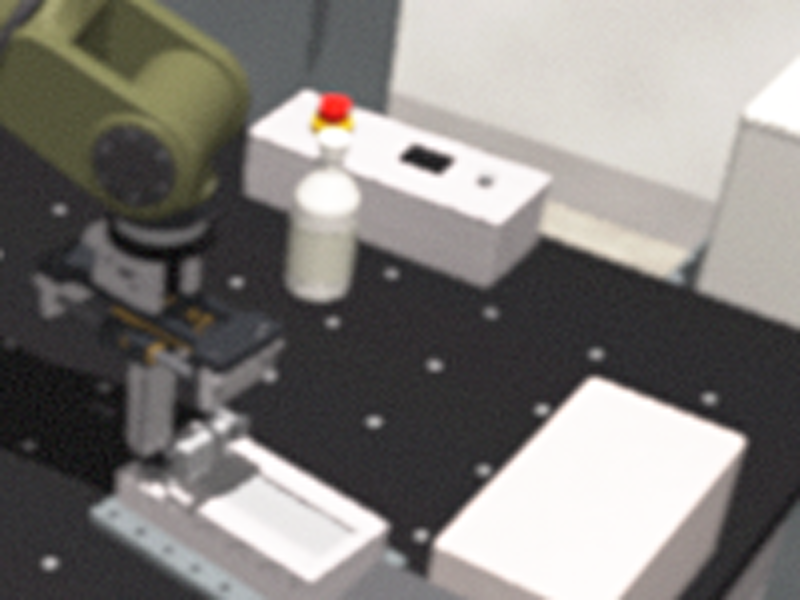

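Request:
carry_out(deltas=[[[0, 0, 0.15], 0, 0], [[0, 0, 0.15], 0, 0], [[0, 0, 0], 0, 0]])

```text
clock: 24.33
eef_pos: [576.6, 183.0, 90.4]
eef_rot: [3.141, -0.0, 1.441]
wrist_force: [0.2, -0.1, 0.1]
finger_gap: 0.2
```

Request:
carry_out(deltas=[[[0, 0, 0.1], 0, 0], [[0, 0, 0.1], 0, 0], [[0, 0, 0], 0, 0]])

```text
clock: 24.58
eef_pos: [576.8, 183.0, 89.5]
eef_rot: [3.141, -0.0, 1.441]
wrist_force: [-4.5, -1.4, 10.4]
finger_gap: 0.2
```

Request:
carry_out(deltas=[[[0, 0, 0.1], 0, 0], [[0, 0, 0.05], 0, 0], [[0, 0, 0], 0, 0], [[0, 0, 0], 0, 0]])

```text
clock: 24.92
eef_pos: [577.0, 183.0, 89.2]
eef_rot: [3.14, -0.001, 1.441]
wrist_force: [-9.2, -3.1, 21.1]
finger_gap: 0.2
```

Request:
carry_out(deltas=[[[0, 0, -0.5], 0, 0], [[0, 0, -1.5], 0, 0], [[0, 0, -2.5], 0, 0], [[0, 0, -3], 0, 0], [[0, 0, -3], 0, 0], [[-2, 0, -2], 0, 0], [[-2.5, 0, 0], 0, 0], [[-2.5, 0, 0], 0, 0], [[-2.0, 0, 0], 0, 0], [[0, 0, 0], 0, 0], [[0, 0, 0], 0, 0]])

```text
clock: 25.83
eef_pos: [565.0, 93.1, 212.1]
eef_rot: [3.141, -0.0, 1.439]
wrist_force: [0.1, 0.1, -0.4]
finger_gap: 0.4
```

```bash
python3 snap.py wrist w17; python3 snap.py scene s17; python3 snap.py top t17; python3 - <<'E'
import cv2,numpy as np
a=cv2.imread("pics/s17.png")[150:250,270:403]; b=cv2.imread("pics/w17.png")[0:200,180:446]
cv2.imwrite("pics/m17.png",np.vstack([cv2.resize(x,(400*1,300),interpolation=cv2.INTER_CUBIC) for x in(a,b)]))
E
```

```text
25.8333 [565.   93.1 212.1] [ 1.7999e+02 -1.0000e-02  8.2460e+01] [0.099 0.362 1.474 0.    1.305 0.231] [ 0.1  0.1 -0.4] 0.4
25.8833 [565.   93.9 212.1] [ 1.7999e+02 -1.0000e-02  8.2520e+01] [0.101 0.363 1.474 0.    1.305 0.231] [ 0.8 -0.1 -0.5] 0.5
25.9333 [565.   94.3 212. ] [ 1.7999e+02 -1.0000e-02  8.2560e+01] [0.101 0.363 1.474 0.    1.305 0.231] [-0.5  0.   0.2] 0.2
```

View pics/m17.png

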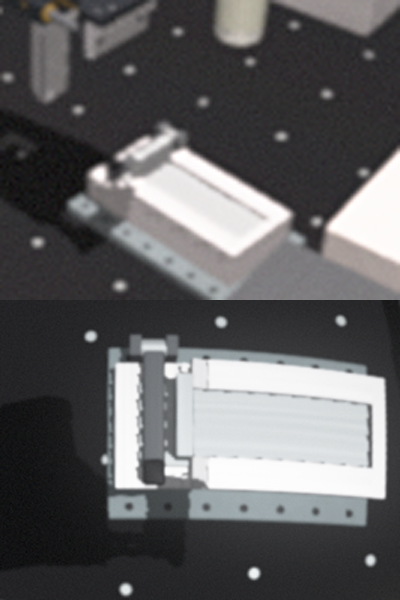

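View pics/t17.png

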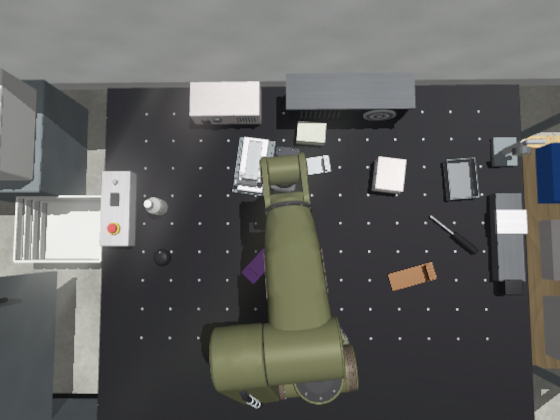

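```bash
python3 - <<'E'
from h import *
p,d,K,e,R=load("w17.npz")
cv2.imwrite("pics/w17c.png",cv2.resize(p[20:180,240:450,::-1],(788,600),interpolation=cv2.INTER_CUBIC))
from cell import vision
E
```

```text
(no output)
```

View pics/w17c.png

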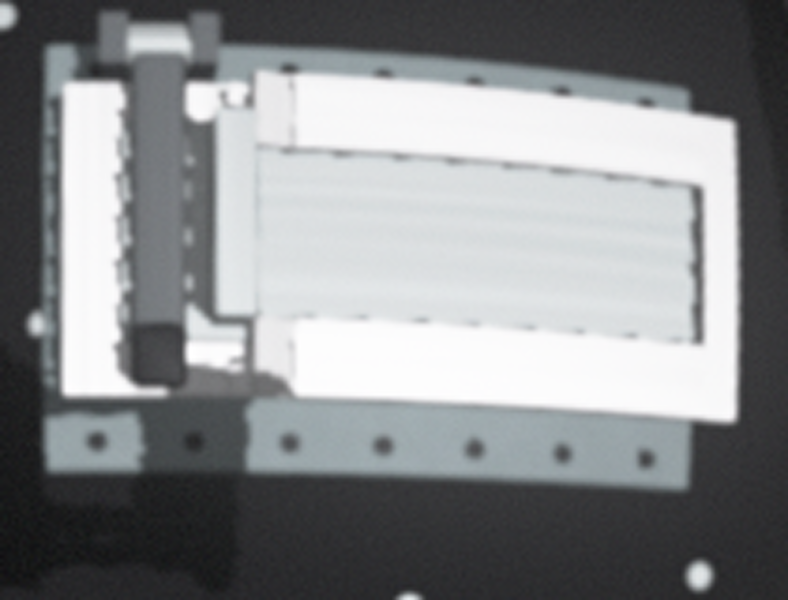

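```bash
python3 - <<'E'
from h import *
t=np.radians(-7.5);ux=np.array([np.cos(t),np.sin(t)]);uy=np.array([-ux[1],ux[0]])
T=np.array([655.4,205.2])
def f(n,pts,z):
    Q=fish("w17.npz",[(240+a/3.752,20+b/3.75) for a,b in pts],z)[:,:2]-T
    print(n,(Q@np.c_[ux,uy]).round(1).tolist())
f("nose",[(692,188),(692,342)],48); f("stop",[(703,188),(701,342)],54); f("rib top",[(217,210),(256,210)],78)
f("bar",[(133,200),(184,200)],59.5); f("pad",[(160,330),(160,385)],67.5)
E
```

```text
nose [[79.8, 23.4], [79.5, -21.2]]
stop [[80.4, 22.5], [79.5, -21.5]]
rib top [[-56.3, 1.4], [-47.0, 1.6]]
bar [[-76.2, 7.2], [-63.4, 7.3]]
pad [[-69.6, -27.2], [-69.6, -40.9]]
```

All checks agree: the nose is on the stop, the bar at x = -76 to -63 is behind the rib, and the gripper is clear.

```bash
python3 - <<'E'
from cell import workorder
print(workorder.sign_off())
E
```

```text
the job is handed in; nothing more can be done
None
```

The tray is closed up and handed in at about 26 s of the 72 s allowed; no verdict came back.

**What I did:** I drew the long cover out of the rack by its nose, turned it half round and laid it on the bench. I then gripped it again by the rib and slid it into the guides until it met the end stop at about 28 N. The closed fingers swung the bar over and pressed its pad down until it stopped firmly at 21 N. The gripper was then moved clear.

**Last checks, in the tray's frame:**
- **Cover:** the nose is at +79.6 (stop face at about +80) and the rib at -51.6, which matches the home position of +80 and -52.
- **Bar:** it lies at x = -76 to -63, behind the rib. I stopped pressing with the fingertips at a height of 67.2; a fully lowered pad should be at 67.5.
- **Bystanders:** I didn't touch the short cover, cleaner bottle, carton or the brown and purple look-alikes. The last overhead picture shows them in place, though the arm partly hides the purple one.

No check failed. The camera measurements of the tray and the cover differed from each other by about 1–2 mm or degrees. The contact positions at the end stop and the bar matched what I had worked out to within 0.5 mm.

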